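# Rack a build plate on the drain ramp

## Task

Put the printer's build plate flat on the lower, funnel-shaped part of the drain ramp, lengthwise between the side guides, then push it up the ramp, keeping it sliding on the bed, until it presses the sprung pad of the top stop in a little. Do it gently, without ramming or overloading the stop, and leave the plate lying on the ramp, let go and still resting against the pad. Leave the other things on the bench where they are.

Things in the scene. Friction and masses are not known exactly. Their poses are not given: they have to be found in the camera images.
- plate: The printer's build plate, bare aluminium, 0.45 to 0.75 kg: a slab 110 (x) x 80 (y) x 18 mm thick (z) with a block and a black knob on its middle. Origin: centre of the slab's underside; x along its length, z up. Either end may go first up the ramp. It starts flat on the table.
- plate_block (a point): Centre of the top of the plate's upright mounting block, which is 50 (plate x) x 36 (plate y) mm and stands from 18 to 54 mm above the plate's underside. On it sits a round black knob 30 mm across, from 54 to 66 mm above the underside.
- bed: Sloped aluminium bed of the drain ramp, fixed, 335 x 130 mm, rising at 10 degrees (0.175 rad). Origin: on the sliding surface, middle of its open lower edge, 14 mm above the table. x points uphill along the surface, y left when looking uphill, z square to the surface. Friction of plate on bed 0.45 to 0.75: the plate stays where it is left; sliding it up takes 3 to 7 N.
- guides (a point): Point on the bed's surface midway between the side guides where they become parallel, at bed x = 135 mm. The guides are 12 mm high. From here uphill they stand 88 mm apart inside, up to the bed's upper end; downhill they splay out as a funnel, to about 101 mm apart inside at bed x = 80 mm and 114 mm at x = 22 mm, their lower ends.
- stop: Top stop: a fixed aluminium bracket 10 x 86 x 46 mm at the bed's upper end (origin: middle of its foot, on the bed's surface at bed x = 325 mm; axes as the bed's), carrying a rubber pad (56 wide, 3 to 29 mm above the bed) on a sprung screw. The pad's free face stands 65 to 110 mm downhill of this origin (bed x 215 to 260 mm), set anew each time and not measured: find it by feel.
- stop_top (a point): Middle of the top edge of the stop's bracket, 46 mm above the bed. The stop's pad yields uphill by 5 mm at most, about 2 N per mm, plus about 1.2 N for each 10 mm/s of speed (damped); then it is solid. More than 15 N on the stop harms it. Let go, the pad eases back slowly, and friction keeps the plate leaning on it.
- jar: Bystander, leave alone: amber jar, 48 mm across, 75 tall mm. Origin: centre of its underside.
- beaker: Bystander, leave alone: clear glass beaker, 76 mm across, 100 tall mm. Origin: centre of its underside.
- scraper: Bystander, leave alone: black-handled scraper lying flat, 200 long mm.
- clip_a: Bystander, leave alone: small black printed clip, 34 x 14 x 20 mm. Origin: centre of its underside.
- clip_b: Bystander, leave alone: small black printed clip, 34 x 14 x 20 mm. Origin: centre of its underside.
There are look-alikes about, which are no part of the job. What is shaped like the plate but purple or yellow is not meant.

How it is judged:
On the way, in this order (a step that is already met when the one before it is completed fails the run):
1. the plate lies flat on the lower part of the ramp, lengthwise between the guides (x of plate in the frame of bed between 0.035 and 0.135 m and y of plate in the frame of bed between -0.02 and 0.02 m and z of plate in the frame of bed between -0.004 and 0.004 m and angle between the x axis of plate and the x axis of bed, either way round below 0.25 rad), for 0.2 s.
2. the plate has been pushed up so that it presses the stop's pad with more than 2 N (contact force between plate and stop above 2 N and z of plate in the frame of bed below 0.005 m), for 0.2 s.
At the end, for the whole second after the job is handed in: The plate is let go and still, lies flat on the ramp (within 4 mm of the bed) between the parallel guides, within 0.12 rad of the ramp's direction, and still leans on the stop's pad with more than 0.2 N (contact force between plate and stop above 0.2 N and x of plate in the frame of bed above 0.15 m and z of plate in the frame of bed between -0.004 and 0.004 m and y of plate in the frame of bed between -0.008 and 0.008 m and angle between the x axis of plate and the x axis of bed, either way round below 0.12 rad and linear speed of plate below 0.01 m/s); the robot touches nothing.
It fails at once if more than 15 N between plate and stop (contact force between plate and stop above 15 N).
It fails at once if the robot pushes the stop itself (contact force between any of the fingers, the arm and stop above 2 N).
It fails at once if the plate is carried or tipped up, not slid, over the upper half of the ramp (x of plate in the frame of bed between 0.145 and 0.4 m and y of plate in the frame of bed between -0.1 and 0.1 m and z of plate in the frame of bed between 0.012 and 0.06 m).
It fails at once if a bystander is disturbed (moved over 20 mm) (distance of any of jar, beaker, scraper, clip_a, clip_b from where it was at the start of the episode above 0.02 m).
It also fails if it takes over 72 s, if anything falls off the work surface, if the arm or the gripper's body presses on something with over 40 N, if the wrist force passes 120 N, or if a joint passes its speed limit or range.

## Robot

A 6-joint arm with a two-finger parallel gripper is mounted at the origin on the work surface. World frame = base frame: x ahead of the robot, y to its left, z up, the work surface at z = 0. Lengths are in m, angles in rad, forces in N, time in s.
With the tool pointing down it reaches from about 0.4 to 0.825 m from the base axis. Payload 7 kg.
Tool frame: the origin (TCP) lies at the very end of the fingers, on their centre line; the grasp point (between the pads) lies 19 mm behind it; z points along the fingers, y is the direction in which the jaws open and shut (so a half turn about z gives the same grasp; the last joint's range is limited). The gripper opens to 85 mm and grips with 20 to 120 N. Pads are 22 mm wide; open, the fingers measure 114 mm over their backs; the gripper's body (76 mm by 85 mm) begins 54 mm behind the grasp point. The pads swing forward as they close: fully open they stand 13 mm farther back than shut.
Start: joints at [1.629, 0.359, 0.012, 0, -1.224, -0.288], TCP at [0.154, 0.657, 0.231] pointing down, gripper open.
Joint ranges: [-3.07, 3.07], [-1.43, 2.12], [-1.02, 1.25], [-3.03, 1.67], [-3.05, -0], [-3.03, 3.03]. Speed limits (rad/s): [2.39, 2.39, 3.01, 3.14, 3.14, 3.14].

## Interface

Orientations are given as a unit quaternion [x, y, z, w].
In Python, from plant import get_obs, camera, sign_off gives the robot as it stands. The module is installed in compiled form; this text tells all that it offers.
- The arm moves only by the tool play_rows, never from a script. Its argument "plan" is one flat list of numbers, 5 for each row, row after row: the shift along the tool's x, y, z in m, then the turn about the tool's z in degrees, then the opening in per cent of the stroke, from 0 (shut) to 100 (fully open). In form: [dx, dy, dz, yaw, gripper, dx, dy, dz, yaw, gripper, ...]. A call has 1 to 5 rows; each row is the pose to reach, as a shift and turn from the pose measured when the call began, along the tool's axes at that moment; what a row does not reach only later rows make up. A row lasts 1/12 s, in which the tool goes at most 41.7 mm and 7.16 degrees, less where a joint would pass 70% of its speed; a pose out of reach is approached as far as the arm can. A call with a gripper value outside its range is refused whole. The fingers move at their own pace and stop on an object; "force" is the grip in N (left out, the last holds). Time passes only in rows, so rows that repeat a pose let the fingers close. It gives the time, the measured TCP pose, the force and the opening at its end, in the units of the state.
- get_obs(): the state, without advancing time (a new reading comes with each control period).
- camera(name): name is "side" or "top"; returns a dict with "pixels" (400x640x3 uint8, red, green, blue), "range_z" (400x640 float32, m along the optical axis (not along the pixel's ray), 0 where there is no reading), "vfov" (degrees; the focal length in pixels is half the picture's height over the tangent of half this angle, whatever the lens; pixels are square), "cx", "cy" (the principal point, pixels), "R" (3x3) and "t" (3): a world point X has camera coordinates R X + t. Camera axes: x right, y down, z forward; pixel columns grow to the right and rows downward; lengths in m; the calibration is good to about 2 mm. A picture is of the moment at which its call begins.
- sign_off(): hands the job in, once; it reports no verdict.
The state is a dict: "time": time; "qpos": joint angles; "qvel": joint speeds; "effort": joint torques, N m; "eef_pos": TCP position; "ee_rot": TCP orientation; "ft_force": force on the tool from outside, world axes, zero at the start; "wrist_torque": the same for the moment, N m; "gripper_width": opening from 0.0 (shut) to 1.0 (fully open).
Only numpy, scipy, OpenCV 4.12 (cv2) and the standard library are available. Lean on these libraries where they do the work, as an engineer would, in place of code of your own. Each camera call takes 0.05 s, during which the arm holds its last target.

## Working session

There is one attempt and no reset: what is moved stays moved. The work goes in short steps, Python scripts to look and compute and a tool call to move; the robot and the scene stay as the last step left them, time stands still between calls to the robot, and variables do not carry over. Pictures are saved under pics/ and viewed, and the job is handed in when it is done.

Besides the shell and the picture viewer there is one more tool, called after "Call:" in YAML: its name, and indented under it one key for each argument. play_rows: Moves the arm, as the interface text tells. Its arguments: {"type":"object","properties":{"plan":{"type":"array"},"force":{"type":"number"}},"required":["plan"]}

```bash
mkdir -p pics
cat > h.py <<'E'
import numpy as np, cv2
from plant import get_obs, camera, sign_off
def save(c,n): cv2.imwrite('pics/'+n,cv2.cvtColor(c['pixels'],cv2.COLOR_RGB2BGR))
def f(c): return 200/np.tan(np.radians(c['vfov'])/2)
def cloud(c):
    z=c['range_z'];v,u=np.mgrid[0:400,0:640];F=f(c)
    P=np.stack([(u-c['cx'])/F*z,(v-c['cy'])/F*z,z],-1)
    W=(P-c['t'])@c['R']; W[z==0]=np.nan
    return W
def proj(c,X):
    p=np.asarray(X)@c['R'].T+c['t'];F=f(c)
    return np.stack([p[...,0]/p[...,2]*F+c['cx'],p[...,1]/p[...,2]*F+c['cy']],-1)
E
python3 - <<'E'
from h import *
import pickle
for n in('side','top'):
    c=camera(n);save(c,n+'0.png');pickle.dump(c,open(n+'0.pkl','wb'));print(n,c['vfov'],c['cx'],c['cy'],-c['R'].T@c['t'],c['R'].round(2).tolist(),(c['range_z']==0).mean())
o=get_obs();print(o)
E
```

```text
side 48.766422776242116 312.373850359497 191.23750294234432 [0.30672443 0.65563573 0.9757375 ] [[-0.95, -0.33, 0.0], [-0.24, 0.71, -0.66], [0.22, -0.63, -0.75]] 0.00413671875
top 52.22983774685103 313.6910171700658 197.9513601138853 [ 0.4219487  -0.06805924  1.33203507] [[-0.02, -1.0, 0.0], [-0.99, 0.02, -0.11], [0.11, -0.0, -0.99]] 0.00375
{'time': 0.1, 'qpos': array([ 1.62912255e+00,  3.59309980e-01,  1.11466041e-02, -3.07579053e-04,
       -1.22409481e+00, -2.88100207e-01]), 'qvel': array([ 0.00036353, -0.00150391, -0.00072933,  0.0005889 ,  0.00115267,
        0.00032404]), 'effort': array([-2.69385178e-03, -5.84758759e+01,  2.94109046e+01,  6.95445970e+00,
       -3.21126339e-03,  2.22615462e-06]), 'eef_pos': array([0.15366445, 0.65683273, 0.23045927]), 'ee_rot': array([ 9.93401466e-01, -1.14686411e-01, -1.64620889e-05,  7.44914828e-04]), 'ft_force': array([0.2579832 , 0.03285337, 0.17894626]), 'wrist_torque': array([-0.02282541,  0.00557249, -0.00329132]), 'gripper_width': 0.9988782424520146}
```

View pics/top0.png

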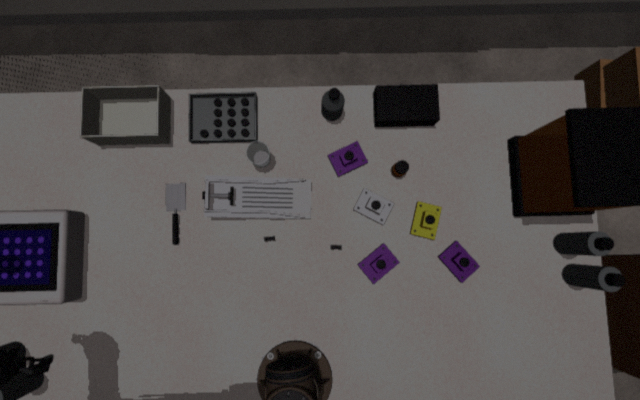

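View pics/side0.png

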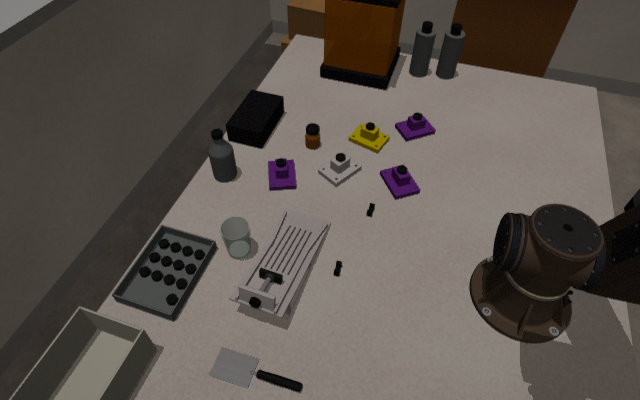

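The top view shows these plate-shaped candidates:
- bare grey at (374,205)
- yellow at (426,220)
- purple at (348,158), (379,263) and (459,261)

I choose the bare one at (374,205), which is (340,168) in the side view. The ramp spans about (205–312, 180–220), with the stop at its left end. Next I'll take a close crop and measure.

Run:
```python
from h import *
import pickle
c=pickle.load(open('top0.pkl','rb'));s=pickle.load(open('side0.pkl','rb'))
a=cv2.resize(c['pixels'][165:245,195:405],None,fx=3.8,fy=3.8,interpolation=cv2.INTER_CUBIC)
b=cv2.resize(s['pixels'][140:320,220:380],None,fx=1.66,fy=1.66,interpolation=cv2.INTER_CUBIC)
im=np.zeros((600,800,3),np.uint8);im[:a.shape[0],:a.shape[1]]=a[:, :800];im[302:302+298,:b.shape[1]]=b[:298]
b2=cv2.resize(s['pixels'][140:200,310:370],None,fx=4.9,fy=4.9,interpolation=cv2.INTER_CUBIC);im[304:304+b2.shape[0],400:400+b2.shape[1]]=b2
im=np.clip(im.astype(float)*1.3,0,255).astype(np.uint8)
cv2.imwrite('pics/crop1.png',im[:,:,::-1])
for nm,k,(u0,u1,v0,v1) in (('top',c,(345,402,180,232)),('side',s,(310,370,140,195))):
    W=cloud(k)[v0:v1,u0:u1].reshape(-1,3);C=k['pixels'][v0:v1,u0:u1].reshape(-1,3)
    print(nm,'hist',np.histogram(W[:,2],bins=np.arange(-.01,.08,.005)))
    m=(W[:,2]>.010)&(W[:,2]<.026)
    p=W[m];r=cv2.minAreaRect((p[:,:2]*1000).astype(np.float32));print('slab',r,p.mean(0),m.sum())
    m=(W[:,2]>.045)&(W[:,2]<.08); p=W[m];r=cv2.minAreaRect((p[:,:2]*1000).astype(np.float32));print('block',r,p.mean(0),m.sum())
```

```text
top hist (array([  55,  870, 1068,  122,   74,  399,  158,   10,    3,    4,    8,
          6,   71,   40,   18,   42,   10]), array([-0.01 , -0.005,  0.   ,  0.005,  0.01 ,  0.015,  0.02 ,  0.025,
        0.03 ,  0.035,  0.04 ,  0.045,  0.05 ,  0.055,  0.06 ,  0.065,
        0.07 ,  0.075]))
slab ((534.9712524414062, -265.5657653808594), (110.18830108642578, 79.67665100097656), 61.361244201660156) [ 0.5342012  -0.26390604  0.01817212] 635
block ((535.2938232421875, -265.59869384765625), (49.86515808105469, 36.0573844909668), 60.615325927734375) [ 0.53408992 -0.26476972  0.05866509] 187
side hist (array([  31, 1427,  840,   89,  140,  378,   69,   39,   39,   27,   28,
         29,   66,   18,   35,   29,    1]), array([-0.01 , -0.005,  0.   ,  0.005,  0.01 ,  0.015,  0.02 ,  0.025,
        0.03 ,  0.035,  0.04 ,  0.045,  0.05 ,  0.055,  0.06 ,  0.065,
        0.07 ,  0.075]))
slab ((527.870361328125, -307.95751953125), (190.59002685546875, 184.57107543945312), 32.76202392578125) [ 0.53414587 -0.27408161  0.01701552] 598
block ((536.0028076171875, -263.802978515625), (51.33658218383789, 38.13357162475586), 59.58085250854492) [ 0.53457262 -0.2585561   0.05673384] 178
```

View pics/crop1.png

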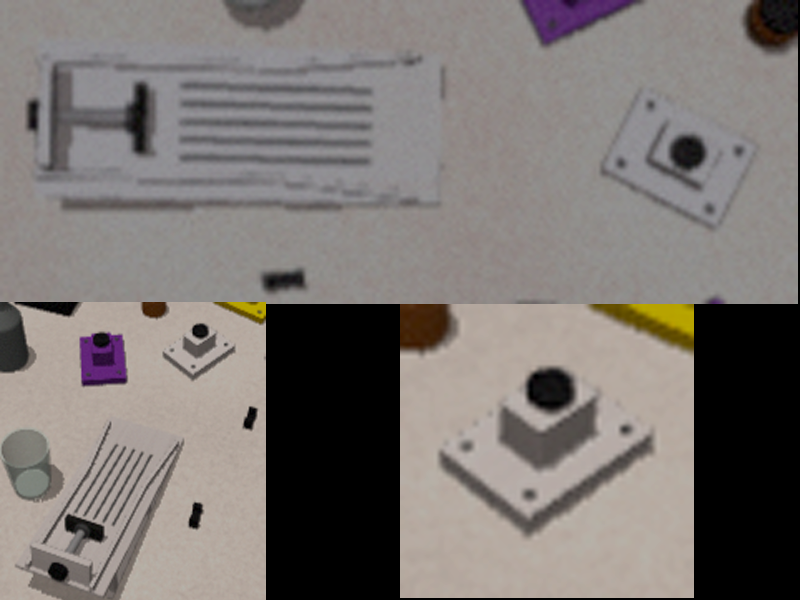

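The crop confirms the choice: a bare plate with a black knob, at (535,-265) mm, long axis at about 61° in world. Next I'll measure the ramp and the bystanders.

Run:
```python
from h import *
import pickle
c=pickle.load(open('top0.pkl','rb'));s=pickle.load(open('side0.pkl','rb'))
for nm,k in (('top',c),('side',s)):
    W=cloud(k);P=W.reshape(-1,3)
    # rough region from the top view
    if nm=='top':
        r=W[182:217,205:312].reshape(-1,3);r=r[np.isfinite(r[:,0])];print('rough',np.percentile(r,[2,50,98],axis=0).round(3).tolist())
    box=(P[:,0]>.49)&(P[:,0]<.66)&(P[:,1]>-.14)&(P[:,1]<.27)&np.isfinite(P[:,2])
    Q=P[box]
    # bed points: iterative plane fit on z=a+bx+cy near the slope
    q=Q[(Q[:,2]>.012)&(Q[:,2]<.085)&(Q[:,0]>.53)&(Q[:,0]<.59)&(Q[:,1]<.12)]
    for i in range(8):
        A=np.c_[np.ones(len(q)),q[:,:2]];co=np.linalg.lstsq(A,q[:,2],rcond=None)[0];res=q[:,2]-A@co
        q=q[abs(res)<max(.003,2*res.std())]
    print(nm,'plane',co,np.degrees(np.arctan(np.hypot(co[1],co[2]))),'az',np.degrees(np.arctan2(co[2],co[1])),len(q),res.std())
    h=Q[:,2]-np.c_[np.ones(len(Q)),Q[:,:2]]@co
    on=Q[(abs(h)<.004)&(Q[:,2]>.010)]
    r=cv2.minAreaRect((on[:,:2]*1000).astype(np.float32));print('bed rect',r)
    st=Q[(h>.035)&(h<.055)];print('stop top', st.mean(0),len(st),np.percentile(st,[3,97],axis=0))
    g=Q[(h>.008)&(h<.016)]
    for y in np.arange(-.1,.22,.02):
        a=g[abs(g[:,1]-y)<.01,0]; 
        lo,hi=a[a<.565],a[a>.565]
        if len(lo) and len(hi): print('  y%.2f lo %.3f-%.3f hi %.3f-%.3f n%d %d mid %.4f'%(y,lo.min(),lo.max(),hi.min(),hi.max(),len(lo),len(hi),(np.median(lo)+np.median(hi))/2))
```

```text
rough [[0.509, -0.059, 0.013], [0.562, 0.103, 0.045], [0.615, 0.251, 0.113]]
top plane [0.0201822  0.00926272 0.17784454] 10.097693149151839 az 87.01854336218469 916 0.002023176927221814
bed rect ((570.490966796875, 92.75598907470703), (348.9912109375, 132.03512573242188), 89.11518859863281)
stop top [0.57449577 0.2481475  0.11457123] 107 [[0.53344874 0.24352365 0.1068268 ]
 [0.61278823 0.25391574 0.12096918]]
  y-0.04 lo 0.505-0.509 hi 0.621-0.625 n5 8 mid 0.5646
  y-0.02 lo 0.505-0.516 hi 0.577-0.625 n13 11 mid 0.5667
  y0.00 lo 0.509-0.519 hi 0.599-0.625 n13 11 mid 0.5668
  y0.02 lo 0.512-0.516 hi 0.618-0.622 n9 14 mid 0.5678
  y0.04 lo 0.516-0.519 hi 0.596-0.622 n13 10 mid 0.5683
  y0.06 lo 0.507-0.523 hi 0.614-0.618 n14 10 mid 0.5679
  y0.08 lo 0.519-0.523 hi 0.614-0.618 n12 12 mid 0.5674
  y0.10 lo 0.520-0.536 hi 0.614-0.618 n9 11 mid 0.5689
  y0.12 lo 0.520-0.526 hi 0.614-0.618 n13 12 mid 0.5710
  y0.14 lo 0.523-0.527 hi 0.615-0.621 n9 13 mid 0.5705
  y0.16 lo 0.523-0.527 hi 0.617-0.621 n12 11 mid 0.5726
  y0.18 lo 0.523-0.527 hi 0.593-0.621 n12 15 mid 0.5716
  y0.20 lo 0.523-
[... 412 characters left out ...]
.622-0.628 n9 11 mid 0.5649
  y-0.02 lo 0.505-0.512 hi 0.620-0.626 n15 11 mid 0.5659
  y0.00 lo 0.509-0.515 hi 0.618-0.624 n13 15 mid 0.5663
  y0.02 lo 0.511-0.518 hi 0.617-0.625 n14 14 mid 0.5676
  y0.04 lo 0.514-0.521 hi 0.615-0.620 n17 14 mid 0.5674
  y0.06 lo 0.517-0.525 hi 0.613-0.620 n14 16 mid 0.5682
  y0.08 lo 0.519-0.526 hi 0.613-0.619 n18 16 mid 0.5690
  y0.10 lo 0.519-0.526 hi 0.613-0.620 n19 15 mid 0.5690
  y0.12 lo 0.520-0.526 hi 0.614-0.621 n16 17 mid 0.5697
  y0.14 lo 0.521-0.528 hi 0.615-0.621 n20 18 mid 0.5711
  y0.16 lo 0.522-0.527 hi 0.616-0.622 n19 20 mid 0.5711
  y0.18 lo 0.523-0.562 hi 0.587-0.623 n37 32 mid 0.5803
  y0.20 lo 0.523-0.565 hi 0.566-0.624 n27 28 mid 0.5725
```

```bash
cat >> h.py <<'E'
from scipy.spatial.transform import Rotation as Rn
AZ=np.radians(88.3);O=np.array([.5645,-.063,.014])
UX=np.array([np.cos(AZ)*np.cos(np.radians(10)),np.sin(AZ)*np.cos(np.radians(10)),np.sin(np.radians(10))])
UY=np.array([-np.sin(AZ),np.cos(AZ),0]);UZ=np.cross(UX,UY)
def bed(x,y=0,z=0): return O+UX*x+UY*y+UZ*z
def tobed(p): d=np.asarray(p)-O; return np.array([d@UX,d@UY,d@UZ])
def go(p,ang=None):
    o=get_obs();R=Rn.from_quat(o['ee_rot']).as_matrix();d=R.T@(np.asarray(p)-o['eef_pos'])
    a=np.degrees(np.arctan2(R[1,0],R[0,0]));y=0 if ang is None else -((ang-a+180)%360-180)
    print('t%.2f'%o['time'],o['eef_pos'].round(4),'xang %.1f'%a,'tilt',R[:,2].round(3),'F',o['ft_force'].round(2),'w%.3f'%o['gripper_width'],'-> d',d.round(4),'yaw %.1f'%y)
E
python3 - <<'E'
from h import *
go([.36,.54,.23],-118.6);go([.535,-.265,.23],-118.6);print(bed(.075),bed(.325))
import pickle
for n in('top','side'):
  W=cloud(pickle.load(open(n+'0.pkl','rb'))).reshape(-1,3)
  q=W[(W[:,0]>.63)&(W[:,0]<.78)&(W[:,1]>.0)&(W[:,1]<.25)&(W[:,2]>.05)];print(n,np.percentile(q,[2,50,98],axis=0).round(3).tolist())
E
```

```text
t0.10 [0.1537 0.6568 0.2305] xang -13.2 tilt [-0.    -0.001 -1.   ] F [0.26 0.03 0.18] w0.999 -> d [0.2275 0.0667 0.0006] yaw 105.4
t0.10 [0.1537 0.6568 0.2305] xang -13.2 tilt [-0.    -0.001 -1.   ] F [0.26 0.03 0.18] w0.999 -> d [0.5814 0.8107 0.0017] yaw 105.4
[0.56669117 0.01082807 0.02702361] [0.57399505 0.25692165 0.07043566]
top [[0.632, 0.063, 0.052], [0.697, 0.117, 0.077], [0.737, 0.242, 0.103]]
side [[0.631, 0.064, 0.051], [0.697, 0.104, 0.076], [0.736, 0.239, 0.101]]
```

Call:
play_rows:
  plan: [0.19,0.06,0,30,100,0.19,0.06,0,30,100,0.19,0.06,0,30,100,0.19,0.06,0,30,100,0.19,0.06,0,30,100]

```text
time: 0.52
eef_pos: [0.3268, 0.5532, 0.2303]
ee_rot: [0.928, -0.372, 0.0, 0.001]
ft_force: [0.1, 0.7, -0.5]
gripper_width: 1.002
```

```bash
python3 -c "
from h import *
go([.45,.36,.23],-118.6)"
```

```text
t0.52 [0.3268 0.5532 0.2303] xang -43.6 tilt [-0.    -0.002 -1.   ] F [ 0.07  0.74 -0.54] w1.002 -> d [0.2224 0.0549 0.0006] yaw 75.0
```

Call:
play_rows:
  plan: [0.2,0.05,0,32,100,0.2,0.05,0,32,100,0.2,0.05,0,32,100,0.2,0.05,0,32,100,0.2,0.05,0,32,100]

```text
time: 0.93
eef_pos: [0.4374, 0.3774, 0.2304]
ee_rot: [0.788, -0.616, 0.001, 0.001]
ft_force: [1.3, 0.4, 0.8]
gripper_width: 0.999
```

```bash
python3 -c "
from h import *
go([.5,.18,.23],-118.6)"
```

```text
t0.93 [0.4374 0.3774 0.2304] xang -76.0 tilt [-0.001 -0.003 -1.   ] F [1.32 0.4  0.78] w0.999 -> d [ 0.2066 -0.013   0.0009] yaw 42.6
```

Call:
play_rows:
  plan: [0.2,-0.013,0,33,100,0.2,-0.013,0,33,100,0.2,-0.013,0,33,100,0.2,-0.013,0,33,100,0.2,-0.013,0,33,100]

```text
time: 1.35
eef_pos: [0.4984, 0.1839, 0.2307]
ee_rot: [-0.578, 0.816, -0.001, -0.001]
ft_force: [0.3, 0.4, -0.2]
gripper_width: 0.998
```

```bash
python3 -c "
from h import *
go([.53,-.02,.23],-118.6)"
```

```text
t1.35 [0.4984 0.1839 0.2307] xang -109.4 tilt [-0.001 -0.003 -1.   ] F [ 0.27  0.4  -0.19] w0.998 -> d [ 0.1818 -0.0976  0.0013] yaw 9.2
```

Call:
play_rows:
  plan: [0.18,-0.098,0,9,100,0.18,-0.098,0,9,100,0.18,-0.098,0,9,100,0.18,-0.098,0,9,100,0.18,-0.098,0,9,100]

```text
time: 1.77
eef_pos: [0.5306, -0.0205, 0.2313]
ee_rot: [-0.512, 0.859, -0.001, -0.001]
ft_force: [1.3, -0.1, -0.1]
gripper_width: 0.998
```

```bash
python3 -c "
from h import *
go([.535,-.265,.15],-118.6)"
```

```text
t1.77 [ 0.5306 -0.0205  0.2313] xang -118.4 tilt [-0.001 -0.003 -1.   ] F [ 1.33 -0.07 -0.06] w0.998 -> d [ 0.2127 -0.1202  0.0819] yaw 0.2
```

Call:
play_rows:
  plan: [0.16,-0.09,0.05,0,100,0.16,-0.09,0.05,0,100,0.16,-0.09,0.05,0,100,0.16,-0.09,0.05,0,100,0.16,-0.09,0.05,0,100]

```text
time: 2.18
eef_pos: [0.5324, -0.2072, 0.1802]
ee_rot: [-0.511, 0.859, -0.0, -0.002]
ft_force: [0.9, 0.5, -0.0]
gripper_width: 1.0
```

```bash
python3 -c "
from h import *
go([.535,-.265,.11],-118.6)"
```

```text
t2.18 [ 0.5324 -0.2072  0.1802] xang -118.5 tilt [-0.003 -0.003 -1.   ] F [ 0.94  0.5  -0.05] w1.000 -> d [ 0.0492 -0.03    0.0703] yaw 0.1
```

Call:
play_rows:
  plan: [0.049,-0.03,0.035,0,100,0.049,-0.03,0.07,0,100,0.049,-0.03,0.07,0,100,0.049,-0.03,0.07,0,100,0.049,-0.03,0.07,0,100]

```text
time: 2.6
eef_pos: [0.5345, -0.2651, 0.1096]
ee_rot: [-0.511, 0.86, 0.0, -0.003]
ft_force: [0.4, 1.0, 0.9]
gripper_width: 1.005
```

```bash
python3 -c "
from h import *
go([.535,-.265,.025],-118.6)
c=camera('top');save(c,'t1.png');s=camera('side');save(s,'s1.png')
a=cv2.resize(c['pixels'][165:245,330:430],None,fx=5,fy=5);b=cv2.resize(s['pixels'][110:210,290:390],None,fx=4,fy=4)
im=np.zeros((400,900,3),np.uint8);im[:,:500]=a;im[:,500:]=b
cv2.imwrite('pics/c2.png',cv2.resize(im,(800,356))[:,:,::-1])"
```

```text
t2.60 [ 0.5345 -0.2651  0.1096] xang -118.5 tilt [-0.006 -0.002 -1.   ] F [0.38 1.01 0.93] w1.005 -> d [-0.0007 -0.0007  0.0846] yaw 0.1
```

View pics/c2.png

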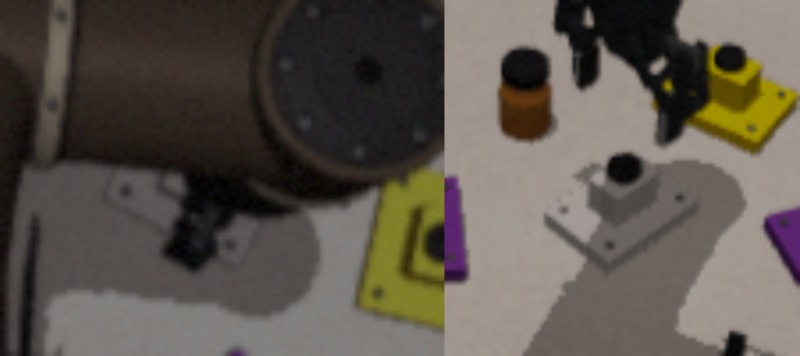

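The picture shows the jaws straddling the bare plate's block across its short side, knob at about (625,168) in the side half. The jar at (525,90) and the yellow plate at (745,110) are clear of the fingers. I'll go down.

Call:
play_rows:
  plan: [0,0,0.03,0,100,0,0,0.055,0,100,0,0,0.07,0,100,0,0,0.08,0,100,0,0,0.084,0,100]

```text
time: 3.12
eef_pos: [0.5364, -0.2639, 0.0278]
ee_rot: [-0.512, 0.859, -0.001, -0.001]
ft_force: [0.3, 0.2, 0.1]
gripper_width: 1.002
```

Call:
play_rows:
  plan: [0,0,0,0,100,0,0,0,0,40,0,0,0,0,30,0,0,0,0,30,0,0,0,0,30]
  force: 30

```text
time: 3.53
eef_pos: [0.537, -0.264, 0.0287]
ee_rot: [-0.512, 0.859, -0.002, -0.001]
ft_force: [0.3, 0.1, 0.3]
gripper_width: 0.454
```

Call:
play_rows:
  plan: [0,0,0,0,30,0,0,0,0,30,0,0,0,0,30,0,0,0,0,30,0,0,0,0,30]

```text
time: 3.95
eef_pos: [0.5367, -0.2639, 0.0287]
ee_rot: [-0.512, 0.859, -0.001, -0.001]
ft_force: [-0.8, 1.9, 1.6]
gripper_width: 0.416
```

```bash
python3 -c "
from h import *
go([.535,-.265,.025],-118.6)"
```

```text
t3.95 [ 0.5367 -0.2639  0.0287] xang -118.4 tilt [-0.    -0.003 -1.   ] F [-0.83  1.92  1.6 ] w0.416 -> d [0.0017 0.001  0.0037] yaw 0.2
```

The grip is a little high on the block, so I'll reopen, go 7 mm lower and grip again.

Call:
play_rows:
  plan: [0,0,0,0,70,0,0,0,0,70,0.001,0,0.004,0,70,0.001,0,0.008,0,70,0.001,0,0.008,0,70]

```text
time: 4.37
eef_pos: [0.5357, -0.2648, 0.0197]
ee_rot: [-0.512, 0.859, -0.001, -0.001]
ft_force: [0.3, 0.1, -0.8]
gripper_width: 0.699
```

Call:
play_rows:
  plan: [0,0,0,0,30,0,0,0,0,30,0,0,0,0,30,0,0,0,0,30,0,0,0,0,30]
  force: 30

```text
time: 4.78
eef_pos: [0.5358, -0.2648, 0.0196]
ee_rot: [-0.512, 0.859, -0.001, -0.001]
ft_force: [0.4, -1.0, -3.0]
gripper_width: 0.419
```

Call:
play_rows:
  plan: [0,0,0,0,30,0,0,-0.005,0,30,0,0,-0.015,0,30,0,0,-0.03,0,30,0,0,-0.03,0,30]

```text
time: 5.2
eef_pos: [0.5373, -0.2651, 0.0526]
ee_rot: [-0.512, 0.859, -0.002, -0.0]
ft_force: [1.4, 0.8, -3.9]
gripper_width: 0.418
```

```bash
python3 -c "
from h import *
go([.535,-.265,.12],-118.6)
s=camera('side');save(s,'s1.png')
b=cv2.resize(s['pixels'][110:210,290:390],None,fx=5,fy=5)
cv2.imwrite('pics/c3.png',b[:,:,::-1])"
```

```text
t5.20 [ 0.5373 -0.2651  0.0526] xang -118.4 tilt [ 0.002 -0.004 -1.   ] F [ 1.37  0.84 -3.9 ] w0.418 -> d [ 0.0012  0.0018 -0.0675] yaw 0.2
```

View pics/c3.png

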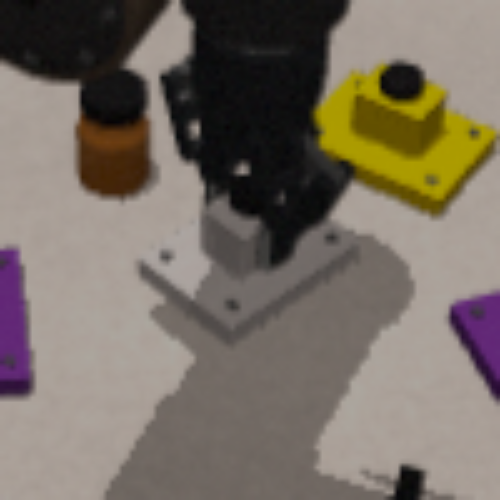

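The plate hangs level in the grip, about 33 mm up. I'll carry it to above the ramp's funnel.

Call:
play_rows:
  plan: [0,0,-0.03,0,30,0,0,-0.06,0,30,0,0,-0.08,0,30,0,0,-0.09,0,30,0,0,-0.09,0,30]

```text
time: 5.67
eef_pos: [0.5377, -0.2647, 0.1433]
ee_rot: [-0.512, 0.859, -0.003, 0.001]
ft_force: [0.3, -0.6, -4.5]
gripper_width: 0.413
```

```bash
python3 -c "
from h import *
p=bed(.075);p[2]=.14;go(p,-91.7)"
```

```text
t5.67 [ 0.5377 -0.2647  0.1433] xang -118.4 tilt [ 0.006 -0.004 -1.   ] F [ 0.31 -0.56 -4.5 ] w0.413 -> d [-0.2562  0.1055  0.0023] yaw -26.7
```

Call:
play_rows:
  plan: [-0.03,0.012,0,-3,30,-0.06,0.024,0,-6,30,-0.09,0.036,0,-9,30,-0.12,0.048,0,-13,30,-0.14,0.057,0,-15,30]

```text
time: 6.08
eef_pos: [0.553, -0.1121, 0.1405]
ee_rot: [-0.621, 0.783, -0.002, -0.0]
ft_force: [-0.3, -0.8, -5.6]
gripper_width: 0.418
```

```bash
python3 -c "
from h import *
p=bed(.075);p[2]=.14;go(p,-91.7)"
```

```text
t6.08 [ 0.553  -0.1121  0.1405] xang -103.2 tilt [ 0.003 -0.004 -1.   ] F [-0.26 -0.83 -5.57] w0.418 -> d [-1.228e-01  1.470e-02  1.000e-04] yaw -11.5
```

Call:
play_rows:
  plan: [-0.03,0.004,0,-3,30,-0.06,0.008,0,-6,30,-0.09,0.011,0,-9,30,-0.115,0.014,0,-11.5,30,-0.123,0.015,0,-11.5,30]

```text
time: 6.5
eef_pos: [0.5657, 0.014, 0.1378]
ee_rot: [-0.698, 0.716, -0.001, -0.001]
ft_force: [0.3, -0.1, -5.7]
gripper_width: 0.418
```

```bash
python3 -c "
from h import *
p=bed(.075);p[2]=.07;go(p,-91.7)
s=camera('side');save(s,'s4.png')
b=cv2.resize(s['pixels'][120:320,220:400],None,fx=3,fy=3)
cv2.imwrite('pics/c4.png',b[:,:,::-1])"
```

```text
t6.50 [0.5657 0.014  0.1378] xang -91.4 tilt [ 0.    -0.004 -1.   ] F [ 0.31 -0.05 -5.68] w0.418 -> d [ 0.0029 -0.001   0.0678] yaw 0.3
```

View pics/c4.png

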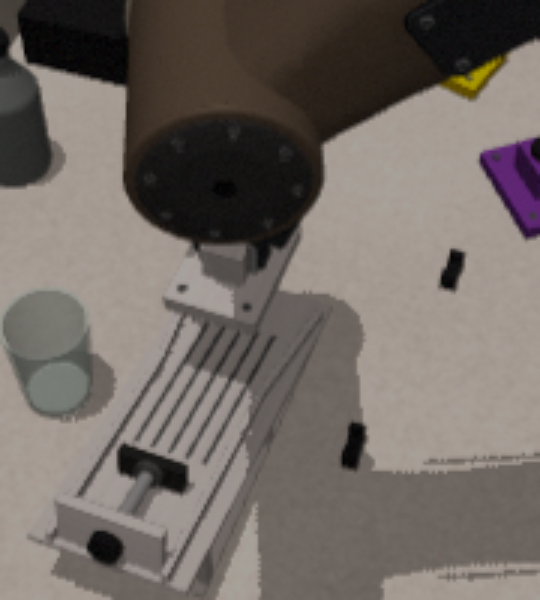

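Call:
play_rows:
  plan: [0.006,-0.001,0.02,0,30,0.013,-0.001,0.04,0,30,0.013,-0.001,0.06,0,30,0.013,-0.001,0.07,0,30,0.013,-0.001,0.073,0,30]

```text
time: 6.97
eef_pos: [0.5642, -0.0004, 0.0618]
ee_rot: [-0.697, 0.717, -0.0, -0.004]
ft_force: [0.6, 0.1, -5.3]
gripper_width: 0.417
```

```bash
python3 -c "
from h import *
p=bed(.065);p[2]=.055;go(p,-91.7)
for n in('side','top'):
  s=camera(n);save(s,n+'5.png')
  b=s['pixels'][120:320,220:400] if n=='side' else s['pixels'][160:240,190:340]
  cv2.imwrite('pics/c5%s.png'%n,cv2.resize(b,None,fx=4 if n=='top' else 3,fy=4 if n=='top' else 3)[:,:,::-1])"
```

```text
t6.97 [ 5.642e-01 -4.000e-04  6.180e-02] xang -91.6 tilt [-0.005 -0.005 -1.   ] F [ 0.62  0.05 -5.31] w0.417 -> d [-0.0015 -0.0022  0.0068] yaw 0.1
```

View pics/c5side.png

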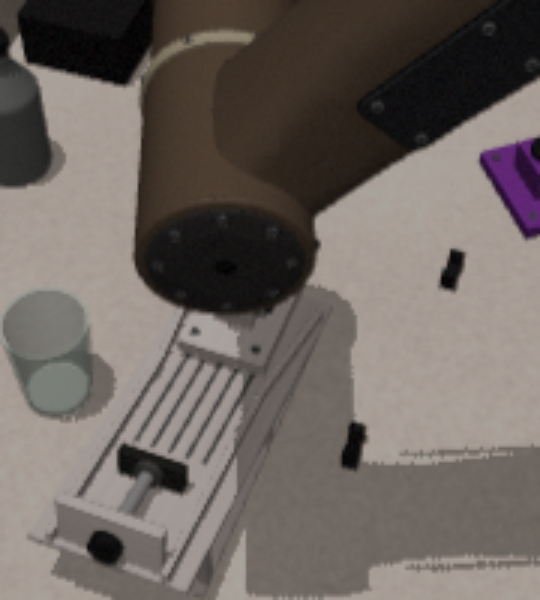

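View pics/c5top.png

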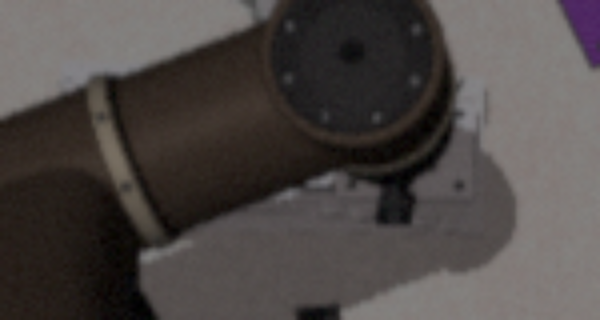

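The plate is lined up between the guides at the funnel: front edge around (225,355) in the side crop, left guide at (180,330), right guide at (290,330). I'll lower it until it touches, with the lightest grip.

Call:
play_rows:
  plan: [0,-0.002,0.003,0,30,0,-0.002,0.005,0,30,0,-0.002,0.007,0,30,0,-0.002,0.009,0,30,0,-0.002,0.011,0,30]
  force: 20

```text
time: 7.48
eef_pos: [0.5683, -0.0002, 0.0537]
ee_rot: [-0.698, 0.716, -0.001, -0.002]
ft_force: [-2.1, -5.7, 8.3]
gripper_width: 0.417
```

```bash
python3 -c "
from h import *
p=bed(.065);p[2]=.055;go(p,-91.7)"
```

```text
t7.48 [ 5.683e-01 -2.000e-04  5.370e-02] xang -91.5 tilt [-0.001 -0.005 -1.   ] F [-2.12 -5.7   8.3 ] w0.417 -> d [-0.0011  0.002  -0.0013] yaw 0.2
```

Call:
play_rows:
  plan: [0.001,0.001,0.001,0,30,0.001,0.001,0.002,0,30,0.001,0.001,0.003,0,30,0.001,0.001,0.004,0,30,0.001,0.001,0.004,0,30]

```text
time: 7.9
eef_pos: [0.5682, -0.0022, 0.0511]
ee_rot: [-0.698, 0.716, -0.003, -0.002]
ft_force: [-0.7, -7.1, 6.4]
gripper_width: 0.418
```

```bash
python3 -c "
from h import *
p=bed(.065);p[2]=.047;go(p,-91.7)
for n in('side','top'):
  s=camera(n);save(s,n+'6.png')
  b=s['pixels'][190:260,260:340] if n=='side' else s['pixels'][160:240,250:340]
  cv2.imwrite('pics/c6%s.png'%n,cv2.resize(b,None,fx=6,fy=6)[:,:,::-1])"
```

```text
t7.90 [ 0.5682 -0.0022  0.0511] xang -91.5 tilt [ 0.001 -0.006 -1.   ] F [-0.69 -7.11  6.38] w0.418 -> d [-0.0032  0.0019  0.004 ] yaw 0.2
```

View pics/c6side.png

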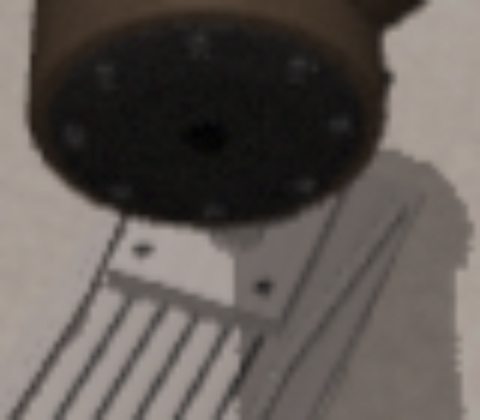

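View pics/c6top.png

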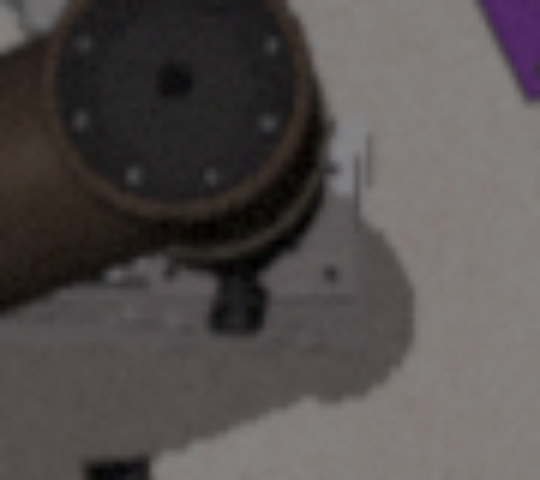

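```bash
cat >> h.py <<'E'
def report(n,c=None):
    c=c or camera(n);P=cloud(c).reshape(-1,3);P=P[np.isfinite(P[:,0])]
    B=(P-O)@np.c_[UX,UY,UZ]
    return c,B
E
python3 - <<'E'
from h import *
c,B=report('side')
for lo in np.arange(.03,.17,.01):
    m=(B[:,0]>lo)&(B[:,0]<lo+.01)&(abs(B[:,1])<.06)&(B[:,2]<.06)
    row=[]
    for y in np.arange(-.06,.06,.01):
        k=m&(B[:,1]>y)&(B[:,1]<y+.01); row.append('%4.0f'%(np.median(B[k,2])*1000) if k.any() else '   .')
    print('%.2f'%lo,*row)
E
```

```text
0.03    .    .    .    .    .    .    .    .    .    2   -0   11
0.04    .    .    .    .    .    .    .    .    .    1   -0    9
0.05    .    .    .    .    .    .    .    .    .   22    1    9
0.06    .    .    .    .    .    .    .    .   25   18   -0   11
0.07   -1    .    .    .    .    .    .   22   23   21    0    8
0.08    6    .    .   20   22   22   25   22   22   11   -1    4
0.09   13   11   20   21   21   22   21   21   20   15    9    1
0.10   11   12   19   20   19   21   19   19   20   17   11    3
0.11    6    5   13   12   14   12   12   14   14   10   10    2
0.12    0    2    1    1    1   -0   -0    0    0   -1   11   -0
0.13    2    7   -0   -0   -0   -1    0    0    1   -1   12    0
0.14    1    6   -1    0   -1   -0   -0   -0   -0   -1   11   -1
0.15    0    6   -0   -1    1   -0    0   -0   -1   -0   12   -1
0.16    0    3    0   -1    0   -1   -1   -0    0   -1   10   -2
0.17   -1    7    0   -1    0   -1    0   -1    0    0   11   -2
```

Call:
play_rows:
  plan: [-0.001,0.001,0.002,0,30,-0.001,0.001,0.004,0,30,-0.002,0.001,0.006,0,30,-0.002,0.001,0.008,0,30,-0.002,0.001,0.008,0,30]

```text
time: 8.47
eef_pos: [0.5682, -0.0021, 0.0445]
ee_rot: [-0.698, 0.716, -0.004, -0.002]
ft_force: [0.6, -11.7, 8.4]
gripper_width: 0.412
```

```bash
cat > m.py <<'E'
from h import *
c,B=report('side')
for lo in np.arange(.0,.25,.01):
    m=(B[:,0]>lo)&(B[:,0]<lo+.01)&(abs(B[:,1])<.06)&(B[:,2]<.06)
    row=[]
    for y in np.arange(-.06,.06,.01):
        k=m&(B[:,1]>y)&(B[:,1]<y+.01); row.append('%4.0f'%(np.median(B[k,2])*1000) if k.any() else '   .')
    print('%.2f'%lo,*row)
go(bed(.07))
E
python3 m.py
```

```text
0.00    .    .    .    .    .    .    .    .    .    .   -1   -1
0.01    .    .    .    .    .    .    .    .    .    .   -0    1
0.02    .    .    .    .    .    .    .    .    .   -1    1   11
0.03    .    .    .    .    .    .    .    .    .    2    0   10
0.04    .    .    .    .    .    .    .    .    .    1    1    9
0.05    .    .    .    .    .    .    .    .    .    7   -0   10
0.06    .    .    .    .    .    .    .    .    .   15    0    7
0.07    .    .    .    .    .    .    .   17   18   16    2    8
0.08    0    .    .    .    .   16   19   17   18   10    2    4
0.09   10   10   17   18   18   18   18   18   18   16    0    2
0.10   10    8   17   18   18   17   17   18   19   13   11    1
0.11    2    9   17   15   17   15   16   14   17   14   10   -0
0.12    1    5    3    1    4    3    2    3    3    1   11   -0
0.13   -1    4   -0   -1   -0   -0   -0   -0    1    1    9   -1
0.14    0    4   -0   -0    1   -0    1   -1   -0    0   10   -0
0.15    1    5   -0   -1    1    0   -0   -0   -1   -0    9   -2
0.16    0    5   -0   -1    0    0   -0    0    0   -1   10   -1
0.17    2    6   -0   -1   -0    1   -0   -0    0   -0   11   -2
0.18    1    8   -0    0    1    1   -1   -0    0   -1   11   -1
0.19    1    6    0   -1    0    1   -1    1   -1    0   11   -1
0.20    0    7    1    0    0    1   -0    0    0   -0   10   -2
0.21   -0    7   -0    0    0   -1    1   -0   -0    1   10   -2
0.22    1    8    1    1    1    1    1   -0    0    0   10   -2
0.23   -0    5    0    .    .    .    .    .    1    0   10   -2
0.24    1    6    1   29   27   28   28   28    6    1   10  -51
t8.52 [ 0.5682 -0.0019  0.0446] xang -91.5 tilt [ 0.003 -0.008 -1.   ] F [  0.53 -10.47   7.9 ] w0.421 -> d [-0.0079  0.0019  0.0184] yaw 0.0
```

The plate now lies flat, with its slab top 18 mm above the bed everywhere visible and its centre at about x=0.063. I'll release it and rise.

Call:
play_rows:
  plan: [0,0,0,0,45,0,0,0,0,55,0,0,0,0,70,0,0,0,0,70,0,0,-0.005,0,70]

```text
time: 8.93
eef_pos: [0.5675, -0.0018, 0.0488]
ee_rot: [-0.698, 0.716, -0.003, -0.002]
ft_force: [-0.1, 0.5, 0.4]
gripper_width: 0.698
```

Call:
play_rows:
  plan: [0,0,-0.02,0,70,0,0,-0.05,0,70,0,0,-0.07,0,70,0,0,-0.08,0,70,0,0,-0.08,0,70]

```text
time: 9.35
eef_pos: [0.5689, -0.0005, 0.1317]
ee_rot: [-0.698, 0.716, -0.004, -0.0]
ft_force: [0.0, -0.5, 0.1]
gripper_width: 0.696
```

```bash
python3 m.py; python3 -c "
from h import *
for n in('side','top'):
  s=camera(n);save(s,n+'7.png')
  b=s['pixels'][170:310,230:340] if n=='side' else s['pixels'][160:240,190:340]
  cv2.imwrite('pics/c7%s.png'%n,cv2.resize(b,None,fx=4,fy=4)[:,:,::-1])"
```

```text
0.00    1    3    .    .    .    .    .    .    .   -1   -1    0
0.01    0   18   18    .    .    .   17   17   17   15    0    0
0.02    1   16   17    .    .    .   16   17   18   13    1    9
0.03    3   16   18    .    .    .    .   17   17   11   -0   11
0.04    1   17   18    .   54    .   54   39   17   11   -0   12
0.05    9   16   18    .    .    .   55   36   18   14    0    9
0.06    8   18   18    .   53    .   54   31   18   16   -1   10
0.07    7   16   18   18   54   55   55   37   17    9   -2    5
0.08   10   16   18   22   49   47   52   37   17   16    2    3
0.09   12    7   16   18   28   35   27   21   18   14    1    3
0.10   12   14   19   18   18   18   17   17   18   16    6    1
0.11    6    9   18   17   17   17   18   16   15   13   11    1
0.12    0    2    5    4    1    2    0    6    2    1   11   -0
0.13    1    7   -0    0   -1    0   -0    1   -1   -0   11   -1
0.14    1    5    1    0   -1   -0   -0   -1    0   -0    9   -0
0.15    1    7   -0    0   -1    0   -1   -1    0   -1   12   -2
0.16    1    1   -0   -1    0    1    0    0    0   -0   10   -0
0.17   -0    6   -1   -0    0   -0   -0   -0    0   -0    9   -1
0.18    0    7    0    0   -0    1   -1   -0   -1   -0    9   -2
0.19    0    7   -1    1    0   -0    0    1    0    0   11   -1
0.20    1    5   -0    0    0    0   -0   -1   -0   -0   10   -2
0.21    0    8    0   -1    0    0    0   -1   -0   -0   12   -2
0.22   -0    6    0   -0   -0    0    1   -1   -1    0   10   -4
0.23    0    4    .    .    .    .    .    .   -0   -1   11   -2
0.24    2    6   -0   30   29   28   29   28   13    0   11   -2
t9.40 [ 0.568  -0.0007  0.1299] xang -91.5 tilt [ 0.004 -0.007 -1.   ] F [-0.05 -0.19 -0.44] w0.699 -> d [-0.0073  0.002   0.1037] yaw 0.0
```

View pics/c7side.png

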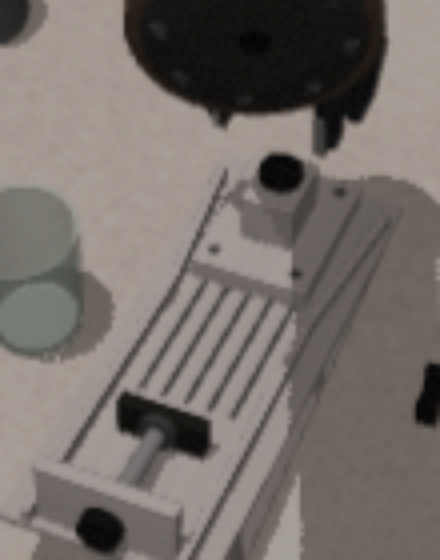

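Run:
```python
from h import *
for n in('side','top'):
    c,B=report(n)
    m=(B[:,2]>.0155)&(B[:,2]<.021)&(abs(B[:,1])<.06)&(B[:,0]>0)&(B[:,0]<.14)
    print(n,cv2.minAreaRect((B[m,:2]*1000).astype(np.float32)),m.sum())
    k=(B[:,2]>.05)&(B[:,2]<.07)&(abs(B[:,1])<.03)&(B[:,0]>.03)&(B[:,0]<.12)
    if k.sum()>5: print(' block',cv2.minAreaRect((B[k,:2]*1000).astype(np.float32)),k.sum())
    p=(B[:,2]>.022)&(B[:,2]<.033)&(abs(B[:,1])<.025)&(B[:,0]>.2)&(B[:,0]<.27)
    if p.sum()>3: print(' pad',np.percentile(B[p,0],[0,2,10,50,90]),p.sum())
p=bed(-.03);p[2]=.13;go(p,-91.7)
```

```text
side ((67.3597183227539, 5.611927032470703), (95.68050384521484, 110.0526123046875), 89.93138122558594) 505
 block ((66.37120056152344, -2.2426891326904297), (36.04960632324219, 54.047462463378906), 88.25282287597656) 191
 pad [0.24618492 0.24694054 0.24910839 0.25607385 0.26352554] 132
top ((66.71041870117188, 10.300872802734375), (105.62889862060547, 99.49024963378906), 0.2835148274898529) 207
 block ((46.408912658691406, 8.195289611816406), (27.102176666259766, 13.183627128601074), 45.89662551879883) 22
t9.60 [ 0.5666 -0.0013  0.1275] xang -91.5 tilt [-0.001 -0.008 -1.   ] F [ 0.12 -0.17  0.67] w0.705 -> d [ 0.0913  0.0006 -0.0017] yaw 0.2
```

Both of these measurements are from the side view:
- **Plate:** centre at bed x≈66 mm, y≈-2 mm, yaw within about 2°.
- **Pad face:** bed x≈246 mm.

Next I'll move behind the plate's lower end with the fingers partly open, making a two-point pusher.

Call:
play_rows:
  plan: [0.03,0.001,0,0,40,0.06,0.002,0,0,40,0.085,0.002,0,0,40,0.086,0.002,0,0,40,0.086,0.002,0,0,40]

```text
time: 10.02
eef_pos: [0.5617, -0.0885, 0.1272]
ee_rot: [-0.697, 0.717, -0.002, -0.004]
ft_force: [0.6, -0.3, 0.2]
gripper_width: 0.402
```

```bash
python3 -c "
from h import *
go([.5645,-.085,.04],-91.7)"
```

```text
t10.02 [ 0.5617 -0.0885  0.1272] xang -91.6 tilt [-0.003 -0.008 -1.   ] F [ 0.62 -0.34  0.24] w0.402 -> d [-0.0043 -0.0029  0.0871] yaw 0.1
```

Call:
play_rows:
  plan: [0,-0.003,0.03,0,40,0,-0.003,0.06,0,40,0,-0.003,0.08,0,40,0,-0.003,0.087,0,40,0,-0.003,0.087,0,40]

```text
time: 10.43
eef_pos: [0.563, -0.0889, 0.038]
ee_rot: [-0.697, 0.717, -0.001, -0.006]
ft_force: [-0.6, 0.2, 1.0]
gripper_width: 0.405
```

```bash
python3 -c "
from h import *
go([.5645,-.079,.022],-91.7)
for n in('side','top'):
  s=camera(n);save(s,n+'8.png')
  b=s['pixels'][150:250,270:370] if n=='side' else s['pixels'][160:240,250:350]
  cv2.imwrite('pics/c8%s.png'%n,cv2.resize(b,None,fx=5,fy=5)[:,:,::-1])"
```

```text
t10.43 [ 0.563  -0.0889  0.038 ] xang -91.6 tilt [-0.007 -0.009 -1.   ] F [-0.57  0.24  1.  ] w0.405 -> d [-0.0101 -0.0013  0.0159] yaw 0.1
```

View pics/c8side.png

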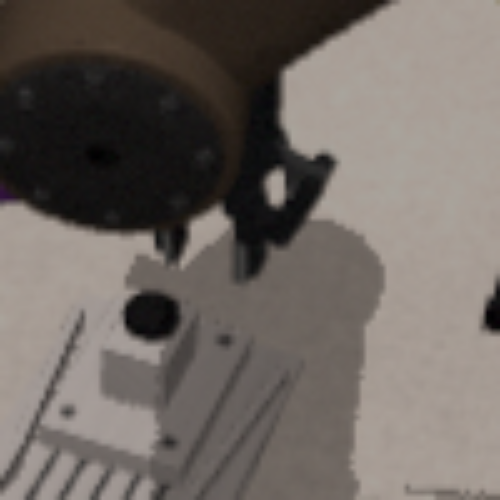

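View pics/c8top.png

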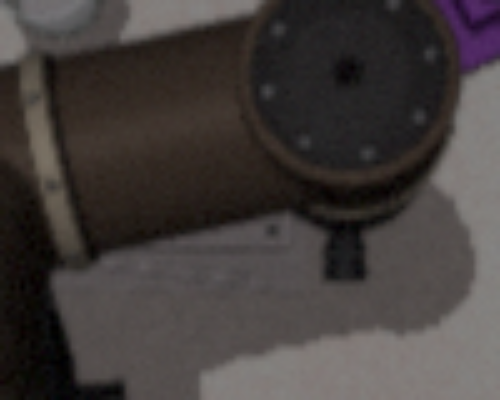

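The fingertips at (172,250) and (245,270) in the side crop sit just below the plate's lower end, clear of it. I'll lower to pushing height.

Call:
play_rows:
  plan: [0,-0.001,0.006,0,40,0,-0.001,0.012,0,40,0,-0.001,0.015,0,40,-0.003,-0.001,0.015,0,40,-0.006,-0.001,0.015,0,40]

```text
time: 10.95
eef_pos: [0.5661, -0.0829, 0.0256]
ee_rot: [-0.697, 0.717, -0.002, -0.004]
ft_force: [-0.2, -0.1, 0.3]
gripper_width: 0.401
```

```bash
python3 -c "
from h import *
go([.5645,-.066,.022],-91.7)"
```

```text
t10.95 [ 0.5661 -0.0829  0.0256] xang -91.6 tilt [-0.003 -0.009 -1.   ] F [-0.23 -0.09  0.29] w0.401 -> d [-0.0169  0.002   0.0035] yaw 0.1
```

Call:
play_rows:
  plan: [-0.003,0.001,0.002,0,40,-0.006,0.001,0.003,0,40,-0.009,0.001,0.003,0,40,-0.012,0.001,0.003,0,40,-0.015,0.001,0.003,0,40]

```text
time: 11.37
eef_pos: [0.5656, -0.0675, 0.0226]
ee_rot: [-0.697, 0.717, -0.002, -0.004]
ft_force: [-0.8, -0.7, 0.1]
gripper_width: 0.399
```

```bash
python3 -c "
from h import *
go([.5645,-.056,.024],-91.7)"
```

```text
t11.37 [ 0.5656 -0.0675  0.0226] xang -91.6 tilt [-0.003 -0.009 -1.   ] F [-0.76 -0.73  0.06] w0.399 -> d [-0.0115  0.0014 -0.0015] yaw 0.1
```

Call:
play_rows:
  plan: [-0.003,0.001,0,0,40,-0.006,0.001,-0.0005,0,40,-0.009,0.001,-0.001,0,40,-0.012,0.001,-0.0015,0,40,-0.015,0.001,-0.002,0,40]

```text
time: 11.78
eef_pos: [0.5648, -0.0532, 0.0248]
ee_rot: [-0.697, 0.717, -0.003, -0.005]
ft_force: [-1.0, -6.2, 3.2]
gripper_width: 0.403
```

```bash
python3 m.py|sed -n '1,4p;10,16p;26p'
```

```text
0.00    .    .    .    .    .   -4   -1    .    0   -1    0   -0
0.01    .    .    .    .    .    .    .    .   26   -1    1   -1
0.02   -2   -0    .    .    .    .   16   25   27   15    1   12
0.03    0   -3    .    .    .    .   16   17   19   17    1   11
0.09   12    8   18   18   54   55   54   50   18   15    1    1
0.10   12   10   18   18   34   37   35   32   18   15   10    1
0.11    1   13   18   18   17   17   17   18   18   16   13    1
0.12    0   10   17   17   17   17   18   18   18   16   11    0
0.13   -1    4    9    8    6    7    7    8    9    9   12    0
0.14    1    7    1   -0    0   -1    1   -0    0   -1    8   -0
0.15    1    4   -0   -1   -0    0    1    1   -0   -1   11    0
t11.83 [ 0.5649 -0.0527  0.0249] xang -91.6 tilt [-0.003 -0.01  -1.   ] F [-0.53 -4.78  2.93] w0.402 -> d [-0.0587 -0.0001 -0.0018] yaw 0.0
```

Call:
play_rows:
  plan: [-0.004,0,-0.0005,0,40,-0.008,0,-0.001,0,40,-0.012,0,-0.0015,0,40,-0.016,0,-0.002,0,40,-0.02,0,-0.003,0,40]

```text
time: 12.25
eef_pos: [0.5653, -0.0337, 0.0283]
ee_rot: [-0.697, 0.717, -0.003, -0.005]
ft_force: [-0.0, -6.7, 3.1]
gripper_width: 0.402
```

Call:
play_rows:
  plan: [-0.004,0,-0.0007,0,40,-0.008,0,-0.0014,0,40,-0.012,0,-0.002,0,40,-0.016,0,-0.0028,0,40,-0.02,0,-0.0035,0,40]

```text
time: 12.67
eef_pos: [0.5656, -0.014, 0.0318]
ee_rot: [-0.697, 0.717, -0.003, -0.005]
ft_force: [-1.3, -6.4, 3.6]
gripper_width: 0.401
```

```bash
python3 m.py|sed -n '4,22p;26p'; python3 -c "
from h import *
for n in('side',):
  s=camera(n);save(s,n+'9.png')
  b=s['pixels'][150:300,230:350]
  cv2.imwrite('pics/c9%s.png'%n,cv2.resize(b,None,fx=4,fy=4)[:,:,::-1])"
```

```text
0.03    .    .    .    .    .    .    .    .   -2   -1    1   11
0.04    .    .    .    .    .    .    .    .   -2   -2    0    8
0.05    .    .    .    .    .    .    .    .    .    1   -0   10
0.06    .    .    .    .    .    .    .    .   15   13    0    9
0.07    .    .    .    .    .    .    .   17   17   15   -1    5
0.08    4    2    .    .    .    .    .   18   18   17   -0    5
0.09   10    1    .    .    .    .    .   18   18   15    4    0
0.10   11    7   18    .    .    .    .   23   18   16   11    1
0.11   11   11   18   14    .    .    .   29   18   16   12    1
0.12    1   11   18   19    .    .   54   38   18   16   10   -1
0.13    1   11   18   18   53   54   55   37   18   16   10   -0
0.14    0   11   18   18   33   35   34   32   17   17    8    0
0.15    1   11   19   17   17   18   18   17   18   17   10   -2
0.16   -0   10   18   18   18   17   17   17   18   16   11   -1
0.17   -1    8    8    7    6    6    7    7    6    4   11   -1
0.18    2    5    1    0   -0   -0   -0   -0    0    0   10   -1
0.19    0    4   -1   -0    1    0   -0   -0   -0    0   11   -2
0.20    2    5    0   -1   -0   -0   -1   -1   -1    1   10   -2
0.21    1    6   -0   -0    1   -1   -0   -0    1   -1   11   -3
t12.72 [ 0.5658 -0.0134  0.0319] xang -91.5 tilt [-0.003 -0.012 -1.   ] F [-2.16 -3.77  3.2 ] w0.399 -> d [-0.0194 -0.0003  0.0055] yaw 0.0
```

View pics/c9side.png

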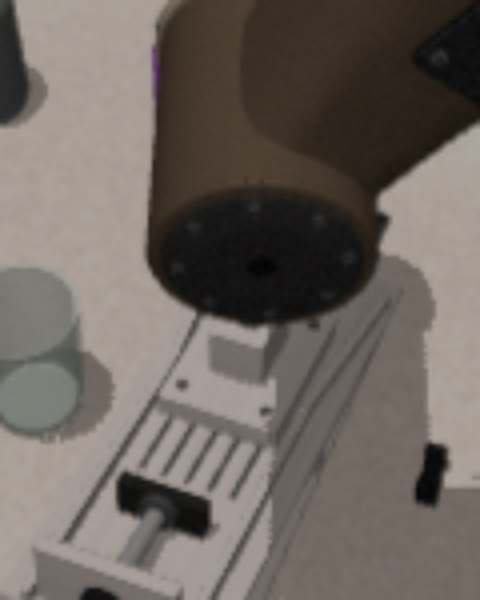

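The plate has entered the parallel guides, flat, with its front edge (160–275, 400–440) well short of the pad (165,505). I'll keep going.

Call:
play_rows:
  plan: [-0.004,0,-0.0007,0,40,-0.008,0,-0.0014,0,40,-0.012,0,-0.002,0,40,-0.016,0,-0.0028,0,40,-0.02,0,-0.0032,0,40]

```text
time: 13.18
eef_pos: [0.566, 0.0058, 0.035]
ee_rot: [-0.698, 0.716, -0.003, -0.006]
ft_force: [-1.1, -10.6, 6.8]
gripper_width: 0.399
```

Call:
play_rows:
  plan: [-0.003,0,-0.0005,0,40,-0.006,0,-0.001,0,40,-0.009,0,-0.0015,0,40,-0.012,0,-0.002,0,40,-0.015,0,-0.0026,0,40]

```text
time: 13.6
eef_pos: [0.5662, 0.0201, 0.0377]
ee_rot: [-0.698, 0.716, -0.003, -0.006]
ft_force: [-0.3, -8.5, 4.3]
gripper_width: 0.401
```

```bash
python3 m.py|sed -n '15,26p'; python3 -c "
from h import *
c,B=report('side')
m=(abs(B[:,1])<.03)&(B[:,2]>.005)&(B[:,2]<.016)&(B[:,0]>.15)&(B[:,0]<.236)
print('front',np.percentile(B[m,0],[50,90,97]),m.sum())
k=(B[:,2]>.05)&(B[:,2]<.058)&(abs(B[:,1])<.03)&(B[:,0]>.08)&(B[:,0]<.22)
print('blockfront',np.percentile(B[k,0],[90,98]))
"
```

```text
0.14   -1   12   18    .    .    .    .   19   17   17   10    0
0.15    1   11   18   16    .    .    .   22   16   16    9   -0
0.16   -0   11   18   18    .    .    .   25   17   16   10   -2
0.17   -0   11   18   18   38   35   37   36   17   17   11   -2
0.18    2   12   18   17   19   19   17   18   18   16    9   -1
0.19   -1   10   17   17   17   17   18   18   17   17   11   -1
0.20    0    8   12   12   11   13   13   14   13   11   10   -2
0.21    0    6    1    0    0    0    0   -0    0    0   11   -1
0.22    0    6    1    1    1    0    0    1   -0    1   10   -3
0.23    1    5    .    .    .    .    .    .    1    0   10   -2
0.24    0    7    0   29   28   28   28   28   14   -0   11   -1
t13.65 [0.5663 0.0206 0.0378] xang -91.5 tilt [-0.004 -0.013 -1.   ] F [-0.6  -4.58  3.89] w0.399 -> d [ 0.0146 -0.0007  0.0118] yaw 0.0
front [0.20848953 0.21045505 0.21093689] 101
blockfront [0.1801317  0.18071151]
```

Call:
play_rows:
  plan: [-0.003,0,-0.0005,0,40,-0.006,0,-0.001,0,40,-0.009,0,-0.0015,0,40,-0.012,0,-0.002,0,40,-0.015,0,-0.0026,0,40]

```text
time: 14.12
eef_pos: [0.5663, 0.0348, 0.0403]
ee_rot: [-0.698, 0.716, -0.003, -0.007]
ft_force: [0.2, -7.6, 3.3]
gripper_width: 0.404
```

Call:
play_rows:
  plan: [-0.001,0,-0.0002,0,40,-0.002,0,-0.0003,0,40,-0.003,0,-0.0005,0,40,-0.004,0,-0.0007,0,40,-0.005,0,-0.0009,0,40]

```text
time: 14.53
eef_pos: [0.5661, 0.0393, 0.0411]
ee_rot: [-0.698, 0.716, -0.003, -0.007]
ft_force: [0.3, -6.4, 3.3]
gripper_width: 0.396
```

```bash
cat > fr.py <<'E'
from h import *
go(bed(.1))
c,B=report('side')
k=(B[:,2]>.016)&(B[:,2]<.020)&(abs(B[:,1])<.035)&(B[:,0]>.15)&(B[:,0]<.29)
p=(B[:,2]>.022)&(B[:,2]<.033)&(abs(B[:,1])<.025)&(B[:,0]>.23)&(B[:,0]<.29)
print('slabtop front',np.percentile(B[k,0],[90,98]),'pad',np.percentile(B[p,0],[0,2,10]))
E
python3 fr.py
```

```text
t14.53 [0.5661 0.0393 0.0411] xang -91.5 tilt [-0.006 -0.015 -1.   ] F [ 0.27 -6.42  3.29] w0.396 -> d [ 0.0036 -0.0015  0.0098] yaw 0.0
slabtop front [0.22807636 0.26319121] pad [0.24628585 0.24765466 0.24942658]
```

Call:
play_rows:
  plan: [-0.001,0,-0.0002,0,40,-0.002,0,-0.0003,0,40,-0.003,0,-0.0005,0,40,-0.004,0,-0.0007,0,40,-0.005,0,-0.0009,0,40]

```text
time: 15.0
eef_pos: [0.5659, 0.0438, 0.0419]
ee_rot: [-0.698, 0.716, -0.003, -0.008]
ft_force: [-0.1, -6.5, 3.0]
gripper_width: 0.399
```

Call:
play_rows:
  plan: [-0.001,0,-0.0002,0,40,-0.002,0,-0.0003,0,40,-0.003,0,-0.0005,0,40,-0.004,0,-0.0007,0,40,-0.005,0,-0.0009,0,40]

```text
time: 15.42
eef_pos: [0.5656, 0.0481, 0.0427]
ee_rot: [-0.698, 0.717, -0.003, -0.008]
ft_force: [-0.4, -5.1, 2.4]
gripper_width: 0.399
```

Call:
play_rows:
  plan: [-0.0005,0,-0.0001,0,40,-0.001,0,-0.0002,0,40,-0.0015,0,-0.0003,0,40,-0.002,0,-0.0004,0,40,-0.0025,0,-0.0004,0,40]

```text
time: 15.83
eef_pos: [0.5654, 0.05, 0.043]
ee_rot: [-0.697, 0.717, -0.003, -0.009]
ft_force: [0.1, -6.8, 3.0]
gripper_width: 0.402
```

```bash
python3 fr.py
```

```text
t15.83 [0.5654 0.05   0.043 ] xang -91.6 tilt [-0.008 -0.017 -1.   ] F [ 0.05 -6.77  2.96] w0.402 -> d [ 0.0143 -0.0025  0.0119] yaw 0.0
slabtop front [0.23801488 0.26982906] pad [0.24567461 0.24708048 0.24897173]
```

Call:
play_rows:
  plan: [-0.0008,0,-0.0001,0,40,-0.0016,0,-0.0002,0,40,-0.0024,0,-0.0004,0,40,-0.003,0,-0.0005,0,40,-0.0036,0,-0.0006,0,40]

```text
time: 16.3
eef_pos: [0.5652, 0.053, 0.0436]
ee_rot: [-0.697, 0.717, -0.003, -0.009]
ft_force: [-0.3, -6.4, 2.4]
gripper_width: 0.398
```

Call:
play_rows:
  plan: [-0.0006,0,-0.0001,0,40,-0.0012,0,-0.0002,0,40,-0.0018,0,-0.0003,0,40,-0.0024,0,-0.0004,0,40,-0.003,0,-0.0005,0,40]

```text
time: 16.72
eef_pos: [0.5649, 0.0554, 0.044]
ee_rot: [-0.697, 0.717, -0.003, -0.01]
ft_force: [0.4, -7.2, 3.0]
gripper_width: 0.4
```

Call:
play_rows:
  plan: [-0.0005,0,-0.0001,0,40,-0.001,0,-0.0002,0,40,-0.0015,0,-0.0003,0,40,-0.002,0,-0.0003,0,40,-0.0025,0,-0.0004,0,40]

```text
time: 17.13
eef_pos: [0.5647, 0.0572, 0.0443]
ee_rot: [-0.697, 0.717, -0.004, -0.01]
ft_force: [0.5, -6.7, 3.0]
gripper_width: 0.402
```

```bash
python3 fr.py
```

```text
t17.13 [0.5647 0.0572 0.0443] xang -91.6 tilt [-0.01 -0.02 -1.  ] F [ 0.5  -6.68  3.03] w0.402 -> d [ 0.0214 -0.0035  0.0133] yaw 0.0
slabtop front [0.24811904 0.26422172] pad [0.24623989 0.24735257 0.24987337]
```

Call:
play_rows:
  plan: [-0.0005,0,-0.0001,0,40,-0.001,0,-0.0002,0,40,-0.0015,0,-0.0003,0,40,-0.002,0,-0.0003,0,40,-0.0025,0,-0.0004,0,40]

```text
time: 17.6
eef_pos: [0.5643, 0.0588, 0.0446]
ee_rot: [-0.697, 0.717, -0.004, -0.011]
ft_force: [1.7, -8.7, 1.9]
gripper_width: 0.4
```

Call:
play_rows:
  plan: [-0.0005,0,-0.0001,0,40,-0.001,0,-0.0002,0,40,-0.0015,0,-0.0003,0,40,-0.002,0,-0.0003,0,40,-0.0025,0,-0.0004,0,40]

```text
time: 18.02
eef_pos: [0.5641, 0.0599, 0.0449]
ee_rot: [-0.697, 0.717, -0.004, -0.012]
ft_force: [1.1, -11.0, 1.8]
gripper_width: 0.405
```

Contact is felt: the push force rose from about 6.7 to 11 N, so the pad is carrying about 4 N. I'll press a touch more and hold.

Call:
play_rows:
  plan: [-0.0005,0,-0.0001,0,40,-0.001,0,-0.0002,0,40,-0.0015,0,-0.0002,0,40,-0.002,0,-0.0002,0,40,-0.002,0,-0.0002,0,40]

```text
time: 18.43
eef_pos: [0.5638, 0.0604, 0.045]
ee_rot: [-0.697, 0.717, -0.004, -0.013]
ft_force: [2.2, -10.1, 2.0]
gripper_width: 0.4
```

```bash
python3 fr.py
```

```text
t18.43 [0.5638 0.0604 0.045 ] xang -91.6 tilt [-0.013 -0.024 -1.   ] F [  2.2  -10.06   2.01] w0.400 -> d [ 0.0245 -0.0045  0.0142] yaw 0.0
slabtop front [0.2516962  0.27481988] pad [0.23699508 0.24956993 0.25132135]
```

Call:
play_rows:
  plan: [-0.0008,0,-0.0001,0,40,-0.0015,0,-0.0002,0,40,-0.002,0,-0.0002,0,40,-0.002,0,-0.0002,0,40,-0.002,0,-0.0002,0,40]

```text
time: 18.9
eef_pos: [0.5636, 0.0607, 0.0451]
ee_rot: [-0.697, 0.717, -0.004, -0.014]
ft_force: [2.8, -11.2, 2.1]
gripper_width: 0.399
```

```bash
python3 fr.py
```

```text
t18.90 [0.5636 0.0607 0.0451] xang -91.7 tilt [-0.014 -0.026 -1.   ] F [  2.79 -11.24   2.11] w0.399 -> d [ 0.0248 -0.0048  0.0143] yaw 0.0
slabtop front [0.24956026 0.27172091] pad [0.24871237 0.25045974 0.25181331]
```

The pad has been pressed in about 3 mm, roughly 6 N. I'll back off downhill slowly, then lift.

Call:
play_rows:
  plan: [0.001,0,0,0,40,0.002,0,0,0,40,0.004,0,0,0,40,0.007,0,0,0,40,0.012,0,0,0,40]

```text
time: 19.37
eef_pos: [0.5633, 0.0491, 0.0454]
ee_rot: [-0.697, 0.717, -0.004, -0.014]
ft_force: [-0.1, 0.5, 0.2]
gripper_width: 0.402
```

Call:
play_rows:
  plan: [0.01,0,0,0,40,0.02,0,0,0,40,0.03,0,-0.005,0,40,0.04,0,-0.02,0,40,0.05,0,-0.04,0,40]

```text
time: 19.78
eef_pos: [0.5611, -0.0015, 0.0861]
ee_rot: [-0.697, 0.717, -0.004, -0.016]
ft_force: [1.0, 0.6, -0.2]
gripper_width: 0.398
```

Call:
play_rows:
  plan: [0.02,0,-0.03,0,40,0.05,0,-0.06,0,40,0.08,0,-0.08,0,40,0.1,0,-0.1,0,40,0.1,0,-0.1,0,40]

```text
time: 20.2
eef_pos: [0.5615, -0.1026, 0.194]
ee_rot: [-0.696, 0.718, -0.006, -0.013]
ft_force: [0.4, 0.6, 0.2]
gripper_width: 0.403
```

```bash
python3 fr.py; python3 m.py|sed -n '10,25p'
python3 - <<'E'
from h import *
c,B=report('side');save(c,'s10.png')
k=(B[:,2]>.05)&(B[:,2]<.07)&(abs(B[:,1])<.03)&(B[:,0]>.1)&(B[:,0]<.25)
print(' block',cv2.minAreaRect((B[k,:2]*1000).astype(np.float32)),k.sum())
t=camera('top')
a=cv2.resize(c['pixels'][170:310,230:340],None,fx=3,fy=3);b=cv2.resize(t['pixels'][160:240,190:320],None,fx=3,fy=3)
im=np.zeros((420,330+390,3),np.uint8);im[:,:330]=a;im[:240,330:]=b
cv2.imwrite('pics/c10.png',im[:,:,::-1])
E
```

```text
t20.20 [ 0.5615 -0.1026  0.194 ] xang -91.8 tilt [-0.01  -0.027 -1.   ] F [0.44 0.58 0.18] w0.403 -> d [-0.1426 -0.003   0.1587] yaw 0.0
slabtop front [0.24172258 0.2660094 ] pad [0.24665061 0.24851618 0.25053144]
0.09   12    1   -1   -0   -0    0   -0   -0   -0   -1    4    2
0.10   13    2    0   -0   -1    1   -0   -0   -0    0   11    0
0.11    7    1   -0   -0    1   -1    0   -0   -1   -0   12    1
0.12    1    6    2    1    .    .   -0    1    0   -0   12    1
0.13   -0   11   16    .    .    .    .   17   16    9   11   -0
0.14   -1    9   18    .    .    .    .   17   18   18   11   -0
0.15   -1   11   17    .    .    .    .   19   18   17   11   -3
0.16    0   10   18   19   51    .   51   21   17   18   11   -1
0.17   -0   10   18    .   55    .   55   51   18   18   13   -1
0.18    0    9   18    .    .    .    .   44   18   17   12   -2
0.19   -1   10   19   17   52    .    .   47   19   18   12   -1
0.20   -0    8   17   18   54   54   54   51   19   17   11   -2
0.21    0   10   18   18   37   39   39   37   18   18   10   -2
0.22   -0   10   18   19   18   18   18   19   18   18   12   -2
0.23    1   10   18   19   18   18   17   18   18   18   11   -1
0.24    2    7   10   27   29   27   28   28   13   11   11   -2
 block ((193.829345703125, 2.319469451904297), (36.52762985229492, 50.711219787597656), 87.81927490234375) 245
```

View pics/c10.png

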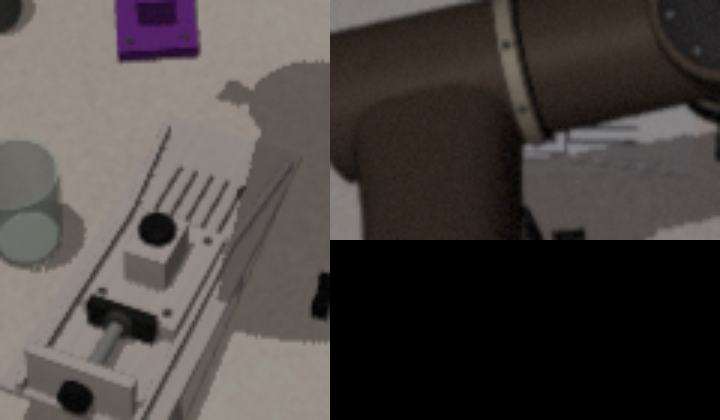

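The plate lies flat between the guides against the pad: knob at (157,228), pad at (120,318) in the left half of the picture. I'll let it settle for a second, then check again.

Call:
play_rows:
  plan: [0,0,0,0,40,0,0,0,0,40,0,0,0,0,40,0,0,0,0,40,0,0,0,0,40]

```text
time: 20.82
eef_pos: [0.5592, -0.0988, 0.188]
ee_rot: [-0.697, 0.717, -0.003, -0.016]
ft_force: [-1.0, -0.6, 0.5]
gripper_width: 0.399
```

Call:
play_rows:
  plan: [0,0,0,0,40,0,0,0,0,40,0,0,0,0,40,0,0,0,0,40,0,0,0,0,40]

```text
time: 21.23
eef_pos: [0.5592, -0.0987, 0.188]
ee_rot: [-0.697, 0.717, -0.003, -0.016]
ft_force: [-1.1, 0.3, -0.1]
gripper_width: 0.402
```

Run:
```python
from h import *
import pickle
c0=pickle.load(open('side0.pkl','rb'))
def pad(B):
    p=(B[:,2]>.022)&(B[:,2]<.033)&(abs(B[:,1])<.025)&(B[:,0]>.24)&(B[:,0]<.256);return np.percentile(B[p,0],[2,10,20,50])
print('pad0',pad(report('side',c0)[1]))
for i in range(3):
    c,B=report('side')
    k=(B[:,2]>.05)&(B[:,2]<.07)&(abs(B[:,1])<.03)&(B[:,0]>.1)&(B[:,0]<.25)
    s=(B[:,2]>.016)&(B[:,2]<.020)&(abs(B[:,1])<.022)&(B[:,0]>.2)&(B[:,0]<.26)
    print('pad',pad(B),'slab',np.percentile(B[s,0],[98,100]),'block',cv2.minAreaRect((B[k,:2]*1000).astype(np.float32)))
save(c,'s11.png')
# bystanders moved?
d=np.abs(c['pixels'].astype(int)-c0['pixels'].astype(int)).sum(2)
cv2.imwrite('pics/s11b.png',np.hstack([c['pixels'],])[:,:,::-1])
b=cv2.resize(c['pixels'][240:300,230:310],None,fx=8,fy=8,interpolation=cv2.INTER_CUBIC);cv2.imwrite('pics/c11.png',b[:,:,::-1])
```

```text
pad0 [0.24713043 0.24795501 0.24909653 0.25191914]
pad [0.24735589 0.2481175  0.24925028 0.25272652] slab [0.25645077 0.25804768] block ((193.6834716796875, 2.8222503662109375), (35.05021286010742, 51.67500305175781), 88.47283172607422)
pad [0.24852514 0.24898585 0.25013514 0.25282653] slab [0.25798145 0.25921282] block ((193.43594360351562, 2.952669143676758), (37.09146499633789, 50.16598892211914), 89.02601623535156)
pad [0.24833157 0.24912017 0.2498144  0.25284001] slab [0.25856682 0.25961022] block ((194.857666015625, 2.270610809326172), (35.04244613647461, 51.11226272583008), 89.06604766845703)
```

View pics/c11.png

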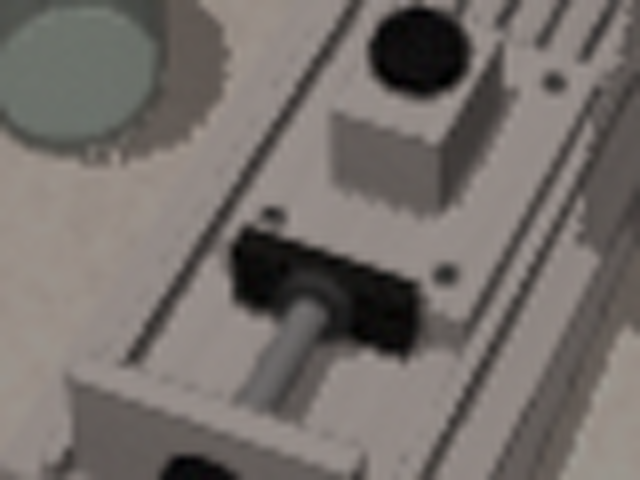

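View pics/s11b.png

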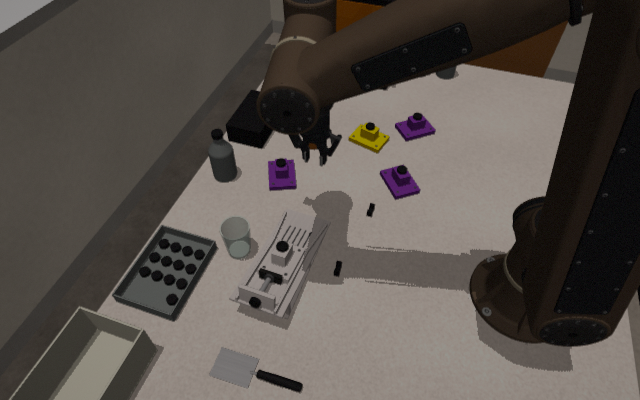

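The pad is still about 1 mm uphill of where it started, the plate's front edge is touching it, and the bystanders haven't moved. I'll hand the job in.

```bash
python3 -c "
from h import *
print(sign_off())"
```

```text
the job is handed in; nothing more can be done
None
```

The plate is on the ramp, let go and resting against the stop's pad, and the job is handed in (no verdict came back).

- **What I did:** I gripped the bare aluminium plate by its block and laid it flat in the funnel, with its centre at bed x ≈ 66 mm. I then slid it up the bed with two partly open fingers against its lower end. Sliding took about 6–7 N, with brief readings up to 10.6 N on the way. It met the pad at about bed x = 247 mm, and I slowly pressed the pad in about 3 mm (roughly 5–6 N) before backing off.
- **Last checks:** The plate is flat, with its slab top 18 mm above the bed. It sits between the parallel guides, centre at bed x ≈ 194 mm and y ≈ 2–3 mm, turned by less than 2°. It was still during the last second and a half. The gripper is well clear, and the bystanders I could see in the last picture have not visibly moved. The arm hid the jar in that picture, but the arm stayed clear of it throughout.
- **Less certain:** The force left on the pad is not measured directly. The three last images put the pad 0.2–1.4 mm uphill of where it started, typically about 1 mm, so roughly 2 N. The lowest reading would mean only about 0.4 N, but the image noise is about that large.

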